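# Make up two bag kits at the leather bench

## Robot

A 6-joint arm with a two-finger parallel gripper is mounted at the origin on the work surface. World frame = base frame: x ahead of the robot, y to its left, z up, the work surface at z = 0. Lengths are in mm, angles in rad, forces in N, time in s.
With the tool pointing down it reaches from about 250 to 850 mm from the base axis. Payload 12.5 kg.
Tool frame: the origin (TCP) lies at the very end of the fingers, on their centre line; the grasp point (between the pads) lies 19 mm behind it; z points along the fingers, y is the direction in which the jaws open and shut (so a half turn about z gives the same grasp; the last joint's range is limited). The gripper opens to 93 mm and grips with 3 to 60 N. Pads are 15 mm wide; open, the fingers measure 128 mm over their backs; the gripper's body (75 mm by 188 mm) begins 65 mm behind the grasp point.
Start: joints at [-1.299, 0.351, 1.652, -0, 1.139, -0.085], TCP at [192.121, -515.339, 218.633] pointing down, gripper open.
Joint ranges: [-2.75, 2.75], [-0.79, 2.1], [0.01, 2.65], [-1.57, 4.71], [0.07, 3.14], [-2.87, 2.87]. Speed limits (rad/s): [2.22, 2.22, 2.79, 3.14, 3.14, 3.14].

## Interface

Orientations are given as a unit quaternion [x, y, z, w].
In Python, from workcell import get_obs, get_image, get_calibration, close_job gives the robot as it stands.
- The arm moves only by the shell command python3 -m handwheel 'ROWS' [FORCE]. ROWS is JSON, a list of rows, each a list of 7 numbers: the turn, a rotation vector about the tool's x, y, z in degrees, then the shift along the tool's x, y, z in m, then the opening, from 0 (shut) to 1 (fully open). A call has 1 to 5 rows; each row is the pose to reach, as a shift and turn from the pose measured when the call began, along the tool's axes at that moment; what a row does not reach only later rows make up. A row lasts 1/8 s, in which the tool goes at most 62.5 mm and 10.7 degrees, less where a joint would pass 70% of its speed; a pose out of reach is approached as far as the arm can. A call with a gripper value outside its range is refused whole. The fingers move at their own pace and stop on an object; FORCE is the grip in N (left out, the last holds). Time passes only in rows, so rows that repeat a pose let the fingers close. It gives the time, the measured TCP pose, the force and the opening at its end, in the units of the state.
- get_obs(): the state, without advancing time (a new reading comes with each control period).
- get_image(name): name is "scene" or "side" or "wrist"; returns the picture (420x560x3 uint8, red, green, blue); there is no depth.
- get_calibration(name): a dict with "fx", "fy", "cx", "cy" (pixels), "pose" (4x4, takes a point from camera to world coordinates). Camera axes: x right, y down, z forward; pixel columns grow to the right and rows downward; lengths in mm; the calibration is good to about 2 mm. A picture is of the moment at which its call begins: read the wrist's pose just before it. get_calibration takes no time and is no camera call; for the wrist camera it gives the pose at the moment of the call.
- close_job(): hands the job in, once; it reports no verdict.
The state is a dict: "t": time; "qpos": joint angles; "dq": joint speeds; "tau": joint torques, N m; "ee_pos": TCP position; "orientation": TCP orientation; "contact_force": force on the tool from outside, world axes, zero at the start; "wrist_torque": the same for the moment, N m; "opening": opening from 0.0 (shut) to 1.0 (fully open).
Only numpy, scipy, OpenCV 4.12 (cv2) and the standard library are available. Lean on these libraries where they do the work, as an engineer would, in place of code of your own. Each camera call takes 0.05 s, during which the arm holds its last target.

## Task

Make up the kits for the next two bags. The tan tray gets the cream thread, the jar of brass fittings and the wooden edge slicker; the white tray gets the brick-red thread and the jar of steel fittings: stand each thread spool in its tray's black-felt pocket and every other thing in a bare pocket of its own. Set them down upright on the pocket floors without dropping them, let go of everything, and leave the trays, the blue thread, the mallet and the glue jar where they are.

Things in the scene. Friction and masses are not known exactly. Their poses are not given: they have to be found in the camera images.
- tray_tan: tan (orange-brown) kit tray on the bench, 72 x 208 mm and 14 mm high, loose, 0.5 kg. Three pockets in a row along its y axis, each 64 x 64 mm inside, floor 4 mm above the underside, walls and dividers 4 mm thick that end 14 mm above the underside. Pocket centres at y = +68 mm (the thread pocket, floor lined with black felt), 0 and -68 mm (bare floor), all at x = 0. Origin: centre of the underside; x across the tray, y along it towards the felt pocket, z up
- tray_white: white kit tray on the bench, 72 x 208 mm and 14 mm high, loose, 0.5 kg. Three pockets in a row along its y axis, each 64 x 64 mm inside, floor 4 mm above the underside, walls and dividers 4 mm thick that end 14 mm above the underside. Pocket centres at y = +68 mm (the thread pocket, floor lined with black felt), 0 and -68 mm (bare floor), all at x = 0. Origin: centre of the underside; x across the tray, y along it towards the felt pocket, z up
- spool_cream_mid (a point): spool of cream (pale yellow) thread, standing upright: a plain cylinder 38 mm in diameter, 62 mm tall overall, about 60 g, with a small grey core at the top. The point is its centre, half-way up (31 mm above its foot); z up
- spool_red_mid (a point): spool of brick-red thread, standing upright: a plain cylinder 38 mm in diameter, 62 mm tall overall, about 60 g, with a small grey core at the top. The point is its centre, half-way up (31 mm above its foot); z up
- spool_blue_mid (a point): spool of dark blue thread, to be left alone, among the stock, standing upright: a plain cylinder 38 mm in diameter, 62 mm tall overall, about 60 g, with a small grey core at the top. The point is its centre, half-way up (31 mm above its foot); z up
- jar_brass_mid (a point): clear jar with a yellow brass lid, filled with brass fittings, standing upright: a cylinder 40 mm in diameter, 62 mm tall overall, about 120 g. The point is its centre, half-way up (31 mm above its foot); z up
- jar_steel_mid (a point): clear jar with a dark silver-grey lid, filled with silver-grey steel fittings, standing upright: a cylinder 40 mm in diameter, 62 mm tall overall, about 120 g. The point is its centre, half-way up (31 mm above its foot); z up
- slicker_mid (a point): dark wooden edge slicker, a turned hand tool standing upright on its flat end: a cylinder 30 mm in diameter, 66 mm tall, grooved and narrowed over its top 18 mm, about 45 g. The point is its centre, half-way up (33 mm above its foot); z up
- mallet_mid (a point): mallet lying at the left of the work, white head 85 mm long and 42 mm in diameter, pale wooden handle, about 0.21 m overall, to be left alone. The point lies on the handle's axis, 45 mm from the head's axis, 21 mm above the bench; x along the handle towards the head
- glue_jar_mid (a point): amber glass glue jar with a black lid at the right of the work, 56 mm in diameter, 70 mm tall, to be left alone. The point is its centre, half-way up
Mind the look-alikes: they are no part of the job. Leave any green or turquoise look-alike of the part that bears slicker_mid alone.

How it is judged (in metres and radians):
At the end, for the whole second after the job is handed in: Tan tray: cream spool in felt pocket, brass jar and slicker in bare pockets; white tray: red spool in felt pocket, steel jar in a bare one. Centres within 15 (jars 14, slicker 18) mm of the pocket centre per axis, on the floor within 4 mm, upright within 0.12 rad, at rest; trays level (x of spool_cream_mid in the frame of tray_tan between -0.015 and 0.015 m and y of spool_cream_mid in the frame of tray_tan between 0.053 and 0.083 m and z of spool_cream_mid in the frame of tray_tan between 0.031 and 0.039 m and angle between each of spool_cream_mid, jar_brass_mid, slicker_mid, spool_red_mid, jar_steel_mid's own z axis and vertical below 0.12 rad and linear speed of each of spool_cream, jar_brass, slicker, spool_red, jar_steel below 0.02 m/s and ((x of jar_brass_mid in the frame of tray_tan between -0.014 and 0.014 m and y of jar_brass_mid in the frame of tray_tan between -0.014 and 0.014 m) or (x of jar_brass_mid in the frame of tray_tan between -0.014 and 0.014 m and y of jar_brass_mid in the frame of tray_tan between -0.082 and -0.054 m)) and z of jar_brass_mid in the frame of tray_tan between 0.031 and 0.039 m and ((x of slicker_mid in the frame of tray_tan between -0.018 and 0.018 m and y of slicker_mid in the frame of tray_tan between -0.018 and 0.018 m) or (x of slicker_mid in the frame of tray_tan between -0.018 and 0.018 m and y of slicker_mid in the frame of tray_tan between -0.086 and -0.05 m)) and z of slicker_mid in the frame of tray_tan between 0.033 and 0.041 m and x of spool_red_mid in the frame of tray_white between -0.015 and 0.015 m and y of spool_red_mid in the frame of tray_white between 0.053 and 0.083 m and z of spool_red_mid in the frame of tray_white between 0.031 and 0.039 m and ((x of jar_steel_mid in the frame of tray_white between -0.014 and 0.014 m and y of jar_steel_mid in the frame of tray_white between -0.014 and 0.014 m) or (x of jar_steel_mid in the frame of tray_white between -0.014 and 0.014 m and y of jar_steel_mid in the frame of tray_white between -0.082 and -0.054 m)) and z of jar_steel_mid in the frame of tray_white between 0.031 and 0.039 m and angle between each of tray_tan, tray_white's own z axis and vertical below 0.05 rad); the robot touches nothing.
It fails at once if the blue spool is moved more than 15 mm or knocked over (distance of spool_blue_mid from where it was at the start of the episode above 0.015 m or angle between spool_blue_mid's own z axis and vertical above 0.5 rad).
It fails at once if the mallet is moved more than 20 mm (distance of mallet_mid from where it was at the start of the episode above 0.02 m).
It fails at once if the glue jar is moved more than 20 mm (distance of glue_jar_mid from where it was at the start of the episode above 0.02 m).
It fails at once if a tray is shifted more than 50 mm (distance of any of tray_tan, tray_white from where it was at the start of the episode above 0.05 m).
It fails at once if a thing is dropped or thrown (moves faster than 0.7 m/s without a finger on it, about a 25 mm fall) ((contact force between the fingers and spool_cream below 0.05 N and linear speed of spool_cream above 0.7 m/s) or (contact force between the fingers and spool_red below 0.05 N and linear speed of spool_red above 0.7 m/s) or (contact force between the fingers and jar_brass below 0.05 N and linear speed of jar_brass above 0.7 m/s) or (contact force between the fingers and jar_steel below 0.05 N and linear speed of jar_steel above 0.7 m/s) or (contact force between the fingers and slicker below 0.05 N and linear speed of slicker above 0.7 m/s)).
It also fails if it takes over 122 s, if anything falls off the work surface, if the arm or the gripper's body presses on something with over 40 N, if the wrist force passes 120 N, or if a joint passes its speed limit or range.

## Working session

There is one attempt and no reset: what is moved stays moved. The work goes in short steps, Python scripts to look and compute and a shell command to move; the robot and the scene stay as the last step left them, time stands still between calls to the robot, and variables do not carry over. Pictures are saved under pics/ and viewed, and the job is handed in when it is done.

```bash
mkdir -p pics; cat > h.py <<'E'
import numpy as np, cv2
from workcell import get_obs,get_image,get_calibration
from scipy.spatial.transform import Rotation as R
def snap(name,fn):
    c=get_calibration(name); im=get_image(name); cv2.imwrite('pics/'+fn,im[:,:,::-1]); return im,c
def ray(c,u,v,z):
    P=np.array(c['pose']); d=P[:3,:3]@np.array([(u-c['cx'])/c['fx'],(v-c['cy'])/c['fy'],1]); o=P[:3,3]
    return o+d*(z-o[2])/d[2]
def proj(c,p):
    P=np.array(c['pose']); q=P[:3,:3].T@(np.array(p)-P[:3,3]); return c['fx']*q[0]/q[2]+c['cx'],c['fy']*q[1]/q[2]+c['cy']
E
python3 - <<'E'
from h import *
o=get_obs();print(o)
for n in ['scene','side','wrist']:
    im,c=snap(n,n+'0.png');print(n,c)
E
```

```text
{'t': 0.0, 'qpos': array([-1.29859647e+00,  3.51226728e-01,  1.65245339e+00, -5.21764296e-06,
        1.13913388e+00, -8.46106384e-02]), 'dq': array([ 0.00163419, -0.00042357,  0.00059458, -0.0006679 , -0.00014931,
        0.00030973]), 'tau': array([ 3.61447746e-05, -4.97328115e+01, -2.85256416e+01,  6.99272985e-02,
        2.57581664e-02, -1.08778529e-04]), 'ee_pos': array([ 192.02573377, -514.9954171 ,  218.09551502]), 'orientation': array([ 9.84127572e-01,  1.77461402e-01, -5.95524183e-05, -6.07767889e-04]), 'contact_force': array([ 0.17337977, -0.79630498, -0.11136128]), 'wrist_torque': array([ 0.01947004, -0.00940549,  0.01118732]), 'opening': 0.9983101810393973}
scene {'fx': 382.7975015075508, 'fy': 382.7975015075508, 'cx': 274.3805847347259, 'cy': 212.86165197634472, 'pose': array([[-6.94242735e-02,  5.96995129e-01, -7.99235313e-01,
         1.32032393e+03],
       [ 9.97442214e-01,  5.52000523e-02, -4.54090779e-02,
         3.22312353e+01],
       [ 1.70088328e-02, -8.00343532e-01, -5.99300367e-01,
         6.38141502e+02],
       [ 0.00000000e+00,  0.00000000e+00,  0.000000
[... 250 characters left out ...]
2486604e-01, -4.88434725e-01,  8.46333837e-01,
        -9.96978306e+02],
       [ 5.71847693e-04, -8.66174405e-01, -4.99741507e-01,
         6.35489421e+02],
       [ 0.00000000e+00,  0.00000000e+00,  0.00000000e+00,
         1.00000000e+00]])}
wrist {'fx': 299.955592905401, 'fy': 299.955592905401, 'cx': 277.4517041416744, 'cy': 212.48551274386503, 'pose': array([[ 3.49203525e-01, -9.06720782e-01, -2.36462095e-01,
         2.57685346e+02],
       [-9.37046770e-01, -3.38036602e-01, -8.76048338e-02,
        -4.91155526e+02],
       [-4.99719549e-04,  2.52167959e-01, -9.67683353e-01,
         3.84292246e+02],
       [ 0.00000000e+00,  0.00000000e+00,  0.00000000e+00,
         1.00000000e+00]])}
```

View pics/scene0.png

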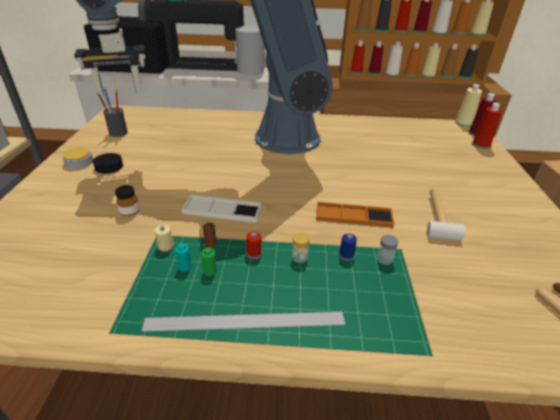

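View pics/side0.png

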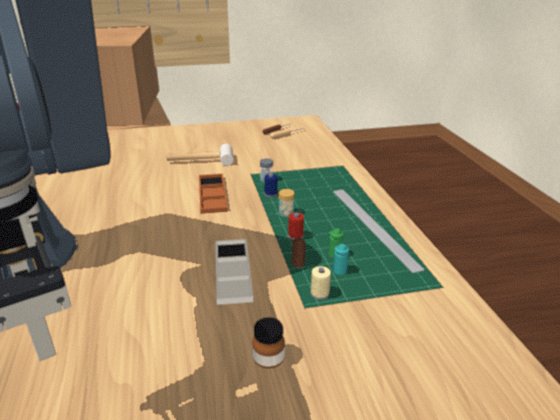

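View pics/wrist0.png

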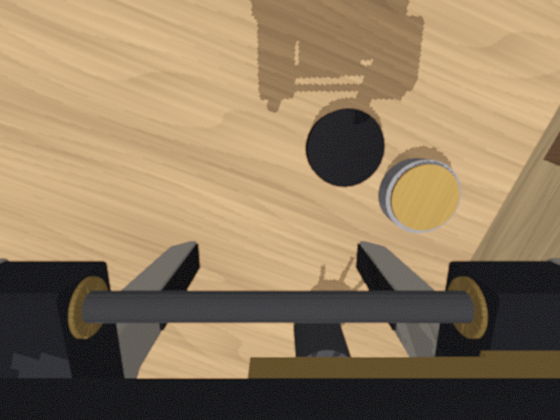

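In the scene view the row is: cream (163,237), turquoise (183,257), brown slicker (209,237), green (208,262), red (254,245), brass-lid jar (300,248), blue (348,247), grey-lid jar (388,250). The white tray is at (222,209) and the tan one at (354,215), with the felt at the right (+y) end of both. The slicker candidates are brown (209,237), turquoise (183,257) and green (208,262). The brown one fits "dark wooden". I'll check that in an enlarged crop.

```bash
python3 - <<'E'
import cv2,numpy as np
a=cv2.imread('pics/scene0.png')[185:290,140:410]; cv2.imwrite('pics/crop_scene.png',cv2.resize(a,(800,311),interpolation=cv2.INTER_CUBIC))
b=cv2.imread('pics/side0.png')[140:310,190:370]; cv2.imwrite('pics/crop_side.png',cv2.resize(b,(630,595),interpolation=cv2.INTER_CUBIC))
E
```

```text
(no output)
```

View pics/crop_scene.png

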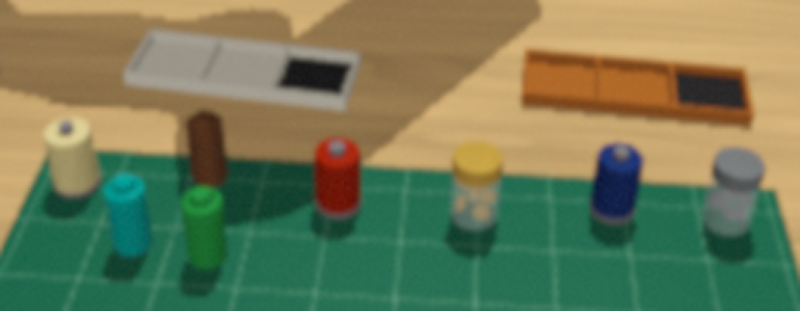

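View pics/crop_side.png

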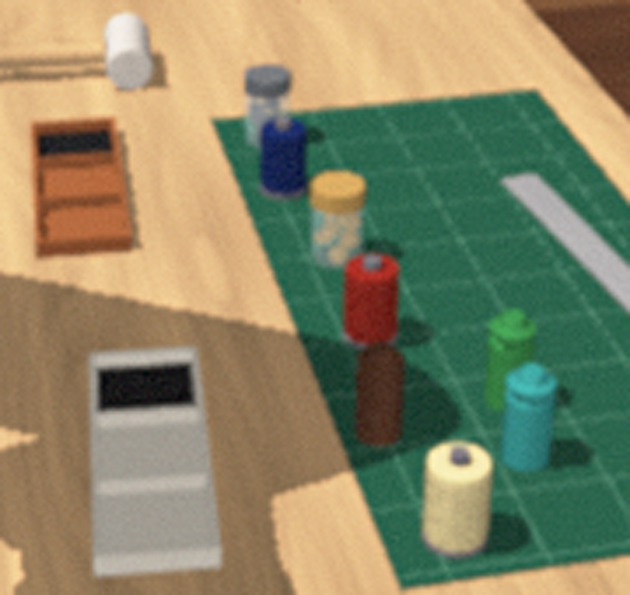

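The crop confirms it: the slicker is the brown one at crop (208,148), i.e. scene (209,237). The turquoise and green pieces are left alone. Next I measure everything.

```bash
cat >> h.py <<'E'
def tri(c1,p1,c2,p2):
    A=[];b=[]
    for c,p in((c1,p1),(c2,p2)):
        P=np.array(c['pose']);d=P[:3,:3]@np.array([(p[0]-c['cx'])/c['fx'],(p[1]-c['cy'])/c['fy'],1]);d/=np.linalg.norm(d)
        M=np.eye(3)-np.outer(d,d);A.append(M);b.append(M@P[:3,3])
    x=np.linalg.lstsq(np.vstack(A),np.hstack(b),rcond=None)[0]; return x
E
python3 - <<'E'
from h import *
cs=get_calibration('scene');cd=get_calibration('side')
S=cv2.imread('pics/scene0.png');D=cv2.imread('pics/side0.png')
hs=cv2.cvtColor(S,cv2.COLOR_BGR2HSV);hd=cv2.cvtColor(D,cv2.COLOR_BGR2HSV)
rng={'cream':((18,40,170),(34,140,255)),'red':((0,200,80),(5,255,255)),'blue':((112,120,40),(130,255,255)),'brown':((2,90,30),(12,215,105)),'lid':((17,120,140),(26,255,255)),'tan':((6,180,130),(14,255,240)),'green':((52,180,80),(64,255,255)),'teal':((86,150,100),(95,255,255))}
win={'scene':{'cream':(148,220,178,255),'red':(240,225,268,262),'blue':(335,228,362,264),'brown':(198,218,222,252),'lid':(285,230,315,246),'tan':(310,198,400,230),'green':(195,240,222,280),'teal':(172,240,195,275)},
'side':{'cream':(305,260,340,305),'red':(280,205,310,242),'blue':(258,168,285,198),'brown':(285,230,310,272),'lid':(275,185,300,202),'tan':(195,170,232,216),'green':(325,225,348,262),'teal':(328,240,355,278)}}
for k in rng:
    out=[]
    for n,h in(('scene',hs),('side',hd)):
        x0,y0,x1,y1=win[n][k];m=cv2.inRange(h[y0:y1,x0:x1],rng[k][0],rng[k][1]);ys,xs=np.nonzero(m)
        out.append((xs.mean()+x0,ys.mean()+y0,len(xs),xs.min()+x0,xs.max()+x0,ys.min()+y0,ys.max()+y0))
    print(k,[np.round(o,1).tolist() for o in out],tri(cs,out[0],cd,out[1]).round(1))
# tops
for k,a,b in(('steel lidtop',(389,239),(266.5,163)),('brass lidtop',(301,237),(287,193))):
    print(k,tri(cs,a,cd,b).round(1), ray(cs,*a,62).round(1))
E
```

```text
cream [[160.3, 229.1, 479.0, 148.0, 177.0, 220.0, 250.0], [319.4, 281.2, 430.0, 311.0, 337.0, 266.0, 304.0]] [ 624.3 -285.5   44.7]
red [[253.3, 245.2, 243.0, 247.0, 260.0, 233.0, 255.0], [295.4, 225.7, 126.0, 289.0, 302.0, 215.0, 237.0]] [639.4 -55.1  28.1]
blue [[347.5, 246.7, 192.0, 341.0, 355.0, 235.0, 257.0], [270.1, 184.8, 180.0, 265.0, 276.0, 175.0, 194.0]] [625.2 169.5  28. ]
brown [[209.4, 234.9, 201.0, 204.0, 215.0, 224.0, 246.0], [298.0, 250.9, 339.0, 288.0, 304.0, 230.0, 266.0]] [ 616.5 -165.1   32.8]
lid [[300.8, 238.3, 209.0, 292.0, 310.0, 232.0, 245.0], [285.8, 194.4, 146.0, 279.0, 293.0, 189.0, 200.0]] [640.8  55.5  57.1]
tan [[346.3, 213.4, 813.0, 317.0, 392.0, 203.0, 225.0], [204.4, 191.6, 5.0, 200.0, 219.0, 177.0, 205.0]] [448.5 188.2   7.5]<stdin>:12: RuntimeWarning: Mean of empty slice.
  ret = ret.dtype.type(ret / rcount)
Traceback (most recent call last):
ValueError: zero-size array to reduction operation minimum which has no identity
```

```bash
cat >> h.py <<'E'
def go(x,y,z,a=90.):
    "print shift/turn from now to tool at x,y,z pointing down, tool-x heading a deg"
    o=get_obs(); Rn=R.from_quat(o['orientation'])
    t=R.from_euler('z',a,degrees=True)*R.from_euler('x',180,degrees=True)
    rv=(Rn.inv()*t).as_rotvec(degrees=True); s=Rn.inv().apply(np.array([x,y,z])-o['ee_pos'])
    print('t',round(o['t'],2),'pos',o['ee_pos'].round(1),'turn',rv.round(1),'shift_mm',s.round(1),'|s|',np.linalg.norm(s).round(),'open',round(o['opening'],3),'F',o['contact_force'].round(1))
E
python3 -m handwheel '[[0,0,-10,0.047,-0.027,-0.014,1],[0,0,-20,0.094,-0.053,-0.028,1],[0,0,-30,0.141,-0.080,-0.043,1],[0,0,-40,0.188,-0.107,-0.057,1],[0,0,-50,0.235,-0.134,-0.071,1]]' 20
python3 -c "
from h import *
go(540,-100,360)"
```

```text
t: 0.78
ee_pos: [366.3, -306.0, 289.8]
orientation: [0.815, 0.579, 0.0, -0.0]
contact_force: [0.8, -0.7, 1.4]
opening: 1.002
t 0.78 pos [ 366.3 -306.   289.8] turn [ -0.   -0.  -19.2] shift_mm [251.8  96.1 -70.1] |s| 278.0 open 1.002 F [ 0.8 -0.7  1.4]
```

```bash
python3 -m handwheel '[[0,0,-4,0.050,0.019,-0.014,1],[0,0,-8,0.100,0.038,-0.028,1],[0,0,-12,0.151,0.058,-0.042,1],[0,0,-16,0.201,0.077,-0.056,1],[0,0,-19.2,0.252,0.096,-0.070,1]]' 20
python3 - <<'E'
from h import *
go(540,-100,360)
im,c=snap('wrist','w1.png');print(np.array(c['pose'])[:3,3])
E
```

```text
t: 1.4
ee_pos: [540.8, -98.1, 360.3]
orientation: [0.707, 0.708, 0.0, -0.0]
contact_force: [0.6, -0.9, -0.6]
opening: 1.001
t 1.4 pos [540.8 -98.1 360.3] turn [-0.  -0.   0.1] shift_mm [-1.9 -0.8  0.3] |s| 2.0 open 1.001 F [ 0.6 -0.9 -0.6]
[541.43954364 -29.1360689  526.45521997]
```

View pics/w1.png

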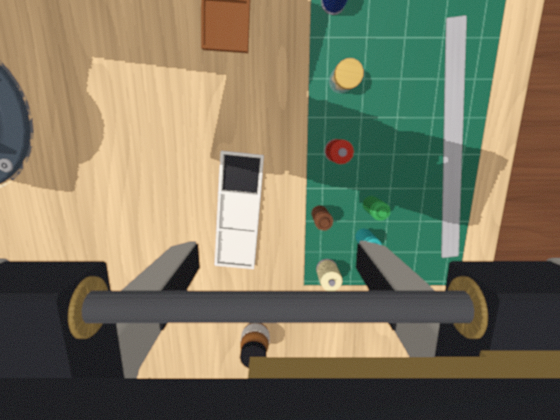

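The overhead view shows the white tray (239,210), brass jar (348,75), red (340,152), brown slicker (322,217) and cream (331,277). I'll take one more view further along +y for the tan tray and steel jar.

```bash
python3 -m handwheel '[[0,0,0,0.050,0,0,1],[0,0,0,0.10,0,0,1],[0,0,0,0.150,0,0,1],[0,0,0,0.18,0,0,1],[0,0,0,0.18,0,0,1]]' 20
python3 - <<'E'
from h import *
import pickle
im,c=snap('wrist','w2.png');print(np.array(c['pose'])[:3,3]); pickle.dump(c,open('c2.pkl','wb'))
E
```

```text
t: 2.08
ee_pos: [542.4, 87.3, 361.8]
orientation: [0.704, 0.71, 0.002, -0.0]
contact_force: [0.6, 0.7, -0.3]
opening: 1.004
[542.1105528  156.07570595 528.06960805]
```

View pics/w2.png

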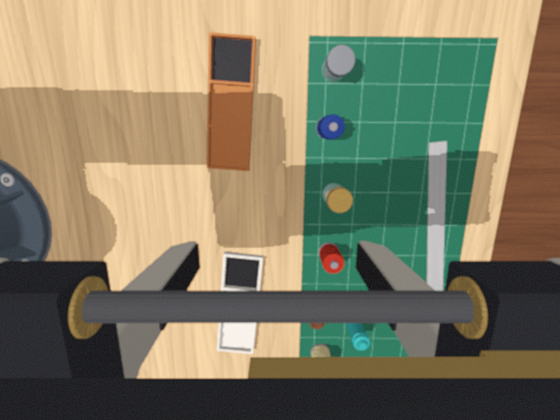

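```bash
python3 - <<'E'
from h import *
import pickle
c2=pickle.load(open('c2.pkl','rb'));o=get_obs()
def T(p,q):
    M=np.eye(4);M[:3,:3]=R.from_quat(q).as_matrix();M[:3,3]=p;return M
X=np.linalg.inv(T(o['ee_pos'],o['orientation']))@np.array(c2['pose'])
c1=dict(c2);c1['pose']=T([540.8,-98.1,360.3],[0.7071,0.7075,0,0])@X
print(np.array(c1['pose'])[:3,3])
pickle.dump(c1,open('c1.pkl','wb'))
for fn,c,boxes in(('w1.png',c1,{'white':(205,140,275,280),}),('w2.png',c2,{'tan':(195,25,265,180)})):
    I=cv2.imread('pics/'+fn);h=cv2.cvtColor(I,cv2.COLOR_BGR2HSV)
    for k,(x0,y0,x1,y1) in boxes.items():
        sub=h[y0:y1,x0:x1]
        if k=='white': m=cv2.inRange(sub,(0,0,90),(180,45,255))|cv2.inRange(sub,(0,0,0),(180,255,55))
        else: m=cv2.inRange(sub,(5,175,90),(14,255,255))|cv2.inRange(sub,(0,0,0),(180,255,55))
        m=cv2.morphologyEx(m,cv2.MORPH_OPEN,np.ones((3,3)));cnt=max(cv2.findContours(m,0,2)[0],key=cv2.contourArea)
        r=cv2.minAreaRect(cnt);print(k,np.array(r[0])+(x0,y0),r)
        P=[ray(c,u+x0,v+y0,12)[:2] for u,v in cv2.boxPoints(r)];P=np.array(P);print(P.round(1),'ctr',P.mean(0).round(1),[np.linalg.norm(P[i]-P[i-1]).round() for i in range(4)])
        f=cv2.inRange(sub,(0,0,0),(180,255,55));f=cv2.morphologyEx(f,cv2.MORPH_OPEN,np.ones((3,3)));cf=max(cv2.findContours(f,0,2)[0],key=cv2.contourArea);rf=cv2.minAreaRect(cf)
        print('felt',ray(c,rf[0][0]+x0,rf[0][1]+y0,6).round(1))
        v=I.copy();cv2.drawContours(v,[cnt+np.array([x0,y0])],-1,(255,0,255),1);cv2.imwrite('pics/m_'+k+'.png',cv2.resize(v[max(0,y0-10):y1+10,x0-10:x1+10],None,fx=3,fy=3))
for n,c,u,v in(('brass w1',c1,349,73),('brass w2',c2,340,200),('red w1',c1,342,152),('red w2',c2,334,264),('slick w1',c1,318,212),('cream w1',c1,331,282),('cream w2',c2,320,352),('steel w2',c2,341,60),('blue w2',c2,333,127),('green w1',c1,381,209)):
    print(n,ray(c,u,v,66 if n[:2]in('sl','gr') else 62).round(1))
E
```

```text
[541.24352439 -27.80121318 526.41174806]
white [237.17601013 209.55827332] ((32.17601013183594, 69.55827331542969), (43.52821350097656, 114.93578338623047), 4.927110195159912)
[[ 416.8 -262.4]
 [ 444.8  -53.8]
 [ 517.7  -59.9]
 [ 497.2 -269.7]] ctr [ 469.1 -161.5] [np.float64(81.0), np.float64(210.0), np.float64(73.0), np.float64(211.0)]
felt [478.4 -76.    6. ]Traceback (most recent call last):
  File "<stdin>", line 16, in <module>
ValueError: max() iterable argument is empty
```

```bash
python3 - <<'E'
import cv2
a=cv2.imread('pics/w1.png')[130:300,295:410]; b=cv2.imread('pics/w2.png')[30:220,300:380]
cv2.imwrite('pics/z1.png',cv2.resize(a,None,fx=3.5,fy=3.5,interpolation=cv2.INTER_CUBIC));cv2.imwrite('pics/z2.png',cv2.resize(b,None,fx=3,fy=3,interpolation=cv2.INTER_CUBIC))
E
```

```text
(no output)
```

View pics/z1.png

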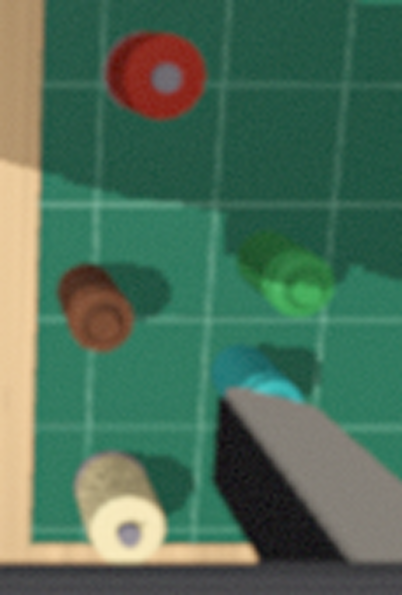

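View pics/z2.png

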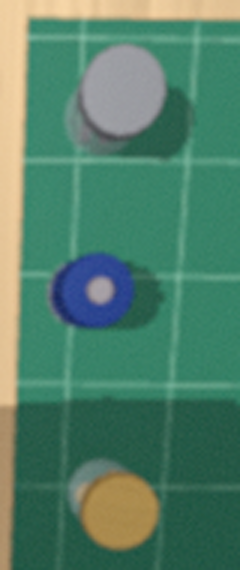

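View pics/m_white.png

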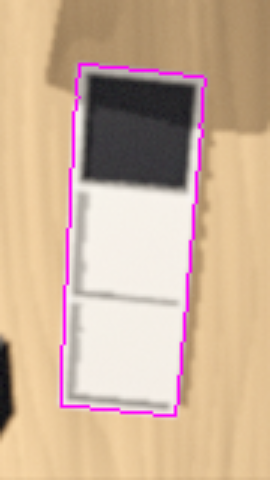

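```bash
python3 - <<'E'
from h import *
import pickle
c2=pickle.load(open('c2.pkl','rb'));c1=pickle.load(open('c1.pkl','rb'))
for n,c,u,v in(('brass w1',c1,349,73),('brass w2',c2,340,200.3),('red w1',c1,342.7,152),('red w2',c2,334,264),('slick w1',c1,324.7,222.6),('cream w1',c1,332.4,282.3),('steel w2',c2,341,60.3),('blue w2',c2,333.3,126.7),('green w1',c1,382,213),('teal w2',c2,362,342)):
    print(n,ray(c,u,v,66 if n[:2]in('sl','gr','te') else 62).round(1))
I=cv2.imread('pics/w2.png');h=cv2.cvtColor(I,cv2.COLOR_BGR2HSV);print(h[120,230],h[150,230],h[60,230],h[60,200])
for k,fn,c,(x0,y0,x1,y1) in(('white','w1.png',c1,(205,140,275,280)),('tan','w2.png',c2,(195,20,268,180))):
    I=cv2.imread('pics/'+fn);h=cv2.cvtColor(I,cv2.COLOR_BGR2HSV);sub=h[y0:y1,x0:x1]
    m=cv2.inRange(sub,(0,0,90),(180,45,255)) if k=='white' else cv2.inRange(sub,(4,165,60),(12,255,255))
    f=cv2.inRange(sub,(0,0,0),(180,255,80)); m|=f
    m=cv2.morphologyEx(m,cv2.MORPH_CLOSE,np.ones((5,5)));m=cv2.morphologyEx(m,cv2.MORPH_OPEN,np.ones((3,3)))
    cnt=max(cv2.findContours(m,0,2)[0],key=cv2.contourArea)
    q=cv2.approxPolyDP(cv2.convexHull(cnt),8,True)[:,0]+(x0,y0)
    P=np.array([ray(c,u,v,13)[:2] for u,v in q]);print(k,q.tolist(),P.round(1).tolist(),'ctr',P.mean(0).round(1),[np.linalg.norm(P[i]-P[i-1]).round() for i in range(len(P))])
    v=I.copy();cv2.polylines(v,[q.reshape(-1,1,2).astype(np.int32)],True,(255,0,255),1);cv2.imwrite('pics/q_'+k+'.png',cv2.resize(v[max(0,y0-10):y1+10,x0-10:x1+10],None,fx=3,fy=3))
E
```

```text
brass w1 [642.7  57.3  62. ]
brass w2 [642.8  56.8  62. ]
red w1 [639.9 -53.3  62. ]
red w2 [639.4 -52.5  62. ]
slick w1 [ 616.5 -164.    66. ]
cream w1 [ 634.7 -271.1   62. ]
steel w2 [631.8 259.8  62. ]
blue w2 [625.9 169.1  62. ]
green w1 [ 706.7 -148.    66. ]
teal w2 [ 697.2 -201.2   66. ]
[ 12 158 155] [ 12 166 152] [130  22  71] [ 18  85 233]
white [[221, 151], [263, 156], [253, 268], [215, 265]] [[445.9, -54.7], [516.4, -62.9], [495.6, -267.9], [425.3, -262.0]] ctr [ 470.8 -161.9] [np.float64(208.0), np.float64(71.0), np.float64(206.0), np.float64(71.0)]
tan [[210, 105], [248, 137], [247, 169], [208, 165]] [[432.7, 202.5], [493.6, 152.7], [491.1, 99.6], [424.8, 105.8]] ctr [460.6 140.2] [np.float64(97.0), np.float64(79.0), np.float64(53.0), np.float64(67.0)]
```

View pics/q_tan.png

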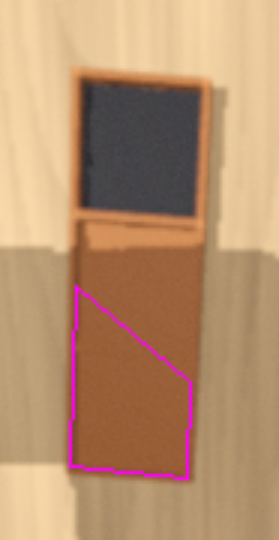

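```bash
python3 - <<'E'
from h import *
import pickle
c2=pickle.load(open('c2.pkl','rb'))
P=np.array([ray(c2,u,v,13)[:2] for u,v in((209,32.7),(255.3,36),(247.7,170),(208.3,165.7))]);print(P.round(1).tolist(),[np.linalg.norm(P[i]-P[i-1]).round() for i in range(4)])
ct=P.mean(0);d=(P[0]+P[1]-P[2]-P[3]);d/=np.linalg.norm(d);print(ct,d,'felt',ct+68*d,'far',ct-68*d)
go(643,57,110)
E
```

```text
[[436.1, 307.5], [507.2, 303.6], [492.3, 97.9], [425.2, 104.6]] [np.float64(203.0), np.float64(71.0), np.float64(206.0), np.float64(67.0)]
[465.2017605  203.41695858] [0.06311684 0.99800614] felt [469.49370562 271.2813764 ] far [460.90981538 135.55254075]
t 2.12 pos [542.5  86.1 361.8] turn [ 0.1 -0.1  0.5] shift_mm [-30.4  99.7 252. ] |s| 273.0 open 0.997 F [ 0.3 -1.3 -1. ]
```

```bash
python3 -m handwheel '[[0,0,0,-0.007,0.022,0.056,0.8],[0,0,0,-0.014,0.044,0.112,0.8],[0,0,0.5,-0.021,0.066,0.168,0.8],[0,0,0.5,-0.030,0.100,0.222,0.8],[0,0,0.5,-0.030,0.100,0.222,0.8]]' 20
python3 - <<'E'
from h import *
snap('wrist','w3.png');go(643,57,20)
E
```

```text
t: 2.75
ee_pos: [642.1, 55.2, 134.8]
orientation: [0.708, 0.706, -0.001, -0.003]
contact_force: [-0.6, -0.4, 0.5]
opening: 0.8
t 2.8 pos [642.7  55.8 137.9] turn [-0.1 -0.1 -0.1] shift_mm [  1.    0.5 117.9] |s| 118.0 open 0.801 F [-0.4  0.   1. ]
```

View pics/w3.png

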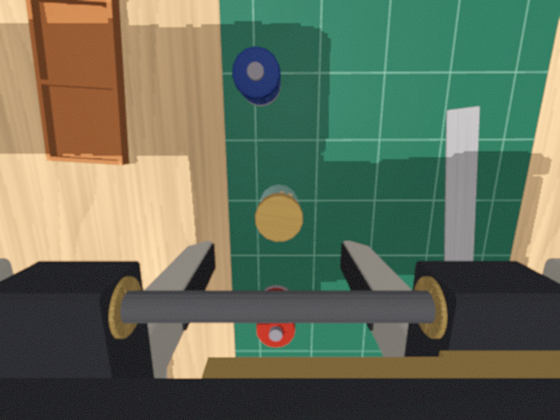

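The brass lid at (279,217) lies midway between the fingers, so I'll go down and grip.

```bash
python3 -m handwheel '[[0,0,0,0.001,0,0.045,0.8],[0,0,0,0.001,0,0.085,0.8],[0,0,0,0.001,0,0.105,0.8],[0,0,0,0.001,0,0.117,0.8],[0,0,0,0.001,0,0.117,0.8]]' 20
python3 -c "
from h import *
go(643,57,20)"
python3 -m handwheel '[[0,0,0,0,0,0,0],[0,0,0,0,0,0,0],[0,0,0,0,0,0,0],[0,0,0,0,0,0,0],[0,0,0,0,0,0,0]]' 20
python3 -c "
from h import *
go(465,203,130)"
```

```text
t: 3.42
ee_pos: [642.9, 56.9, 21.7]
orientation: [0.708, 0.706, 0.0, -0.001]
contact_force: [0.4, 0.1, -0.3]
opening: 0.798
t 3.42 pos [642.9  56.9  21.7] turn [-0.  -0.1 -0.1] shift_mm [0.1 0.1 1.7] |s| 2.0 open 0.798 F [ 0.4  0.1 -0.3]
t: 4.05
ee_pos: [643.0, 56.9, 21.9]
orientation: [0.708, 0.706, 0.0, -0.001]
contact_force: [-1.0, -0.4, 1.7]
opening: 0.423
t 4.05 pos [643.   56.9  21.9] turn [-0.  -0.1 -0.1] shift_mm [ 145.8 -178.4 -107.7] |s| 254.0 open 0.423 F [-1.  -0.4  1.7]
```

```bash
python3 -m handwheel '[[0,0,0,0,0,-0.030,0],[0,0,0,0,0,-0.070,0],[0,0,0,0.015,-0.020,-0.108,0],[0,0,0,0.05,-0.060,-0.110,0],[0,0,0,0.08,-0.100,-0.110,0]]' 20
python3 - <<'E'
from h import *
snap('wrist','w4.png');go(465,203,130);go(465,203,26)
E
```

```text
t: 4.68
ee_pos: [542.1, 137.8, 132.5]
orientation: [0.708, 0.706, 0.001, -0.001]
contact_force: [0.0, -0.4, -1.1]
opening: 0.427
t 4.72 pos [537.5 140.4 131.8] turn [-0.2 -0.1 -0.1] shift_mm [ 62.5 -72.5   2.2] |s| 96.0 open 0.424 F [ 1.   4.4 -0.6]
t 4.72 pos [537.5 140.4 131.8] turn [-0.2 -0.1 -0.1] shift_mm [ 62.2 -72.1 106.2] |s| 143.0 open 0.424 F [ 1.   4.4 -0.6]
```

View pics/w4.png

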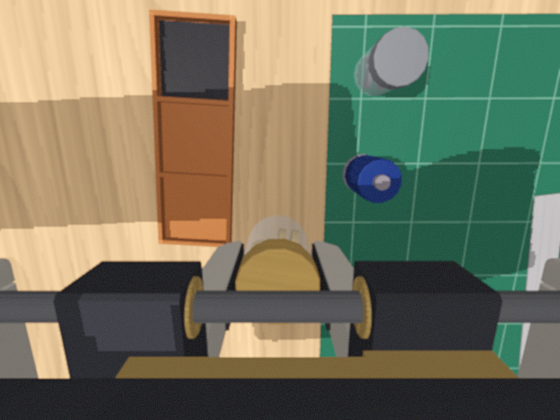

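```bash
python3 - <<'E'
from h import *
c=get_calibration('wrist');o=get_obs();P=np.array(c['pose']).copy();P[:3,3]+=np.array([542.1,137.8,132.5])-o['ee_pos'];c['pose']=P
I=cv2.imread('pics/w4.png');cv2.imwrite('pics/z4.png',cv2.resize(I[0:255,140:250],None,fx=2.3,fy=2.3,interpolation=cv2.INTER_CUBIC))
for z,pts in((14,((151,12),(237,17),(231,246),(159,243))),(14,((196,100),(197,174)))):
    Q=np.array([ray(c,u,v,z)[:2] for u,v in pts]);print(Q.round(1).tolist(),Q.mean(0).round(1))
E
```

```text
[[436.2, 306.6], [508.2, 302.7], [495.0, 98.2], [422.4, 101.3]] [465.4 202.2]
[[469.2, 237.1], [465.5, 170.9]] [467.3 204. ]
```

View pics/z4.png

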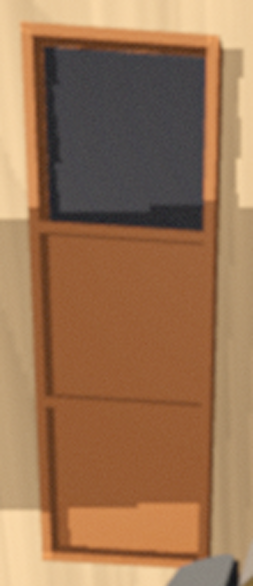

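```bash
python3 -m handwheel '[[0,0,0,0.035,-0.04,0,0],[0,0,0,0.062,-0.072,0,0],[0,0,0,0.062,-0.072,0.04,0],[0,0,0,0.062,-0.072,0.07,0],[0,0,0,0.062,-0.072,0.090,0]]' 20
python3 -c "
from h import *
go(465.5,203,26)"
```

```text
t: 5.35
ee_pos: [464.6, 202.7, 40.9]
orientation: [0.707, 0.707, -0.001, -0.003]
contact_force: [0.2, 0.1, -1.4]
opening: 0.427
t 5.35 pos [464.6 202.7  40.9] turn [-0.3 -0.1 -0. ] shift_mm [ 0.3  1.  14.9] |s| 15.0 open 0.427 F [ 0.2  0.1 -1.4]
```

```bash
python3 -m handwheel '[[0,0,0,0,0.001,0.006,0],[0,0,0,0,0.001,0.011,0],[0,0,0,0,0.001,0.014,0],[0,0,0,0,0.001,0.0145,0],[0,0,0,0,0.001,0.0145,0]]' 20
python3 -c "
from h import *
go(465.5,203,26)"
```

```text
t: 5.98
ee_pos: [465.7, 202.7, 26.7]
orientation: [0.707, 0.707, -0.001, -0.002]
contact_force: [-0.2, -0.5, -1.5]
opening: 0.427
t 5.97 pos [465.7 202.7  26.7] turn [-0.3 -0.1 -0. ] shift_mm [ 0.3 -0.2  0.7] |s| 1.0 open 0.427 F [-0.2 -0.5 -1.5]
```

```bash
python3 -m handwheel '[[0,0,0,0,0,0.0005,0],[0,0,0,0,0,0.0005,0.5],[0,0,0,0,0,0.0005,0.65],[0,0,0,0,0,0.0005,0.7],[0,0,0,0,0,0.0005,0.7]]' 20
python3 -m handwheel '[[0,0,0,0,0,-0.02,0.7],[0,0,0,0,0,-0.06,0.7],[0,0,0,0,0,-0.10,0.7],[0,0,0,0.00,0.0,-0.14,0.7],[0,0,0,0.0,0.04,-0.14,0.7]]' 20
python3 - <<'E'
from h import *
snap('wrist','w5.png');go(632,260,20)
E
```

```text
t: 6.6
ee_pos: [465.7, 202.8, 26.2]
orientation: [0.707, 0.707, -0.001, -0.002]
contact_force: [-0.6, -0.4, 0.7]
opening: 0.695
t: 7.22
ee_pos: [507.1, 203.1, 169.5]
orientation: [0.707, 0.707, 0.001, -0.001]
contact_force: [1.5, 0.3, -1.2]
opening: 0.703
t 7.28 pos [511.4 202.6 168.2] turn [ 0.1 -0.2 -0. ] shift_mm [ 56.9 120.4 148.5] |s| 200.0 open 0.702 F [-1.2 -2.6 -0.7]
```

View pics/w5.png

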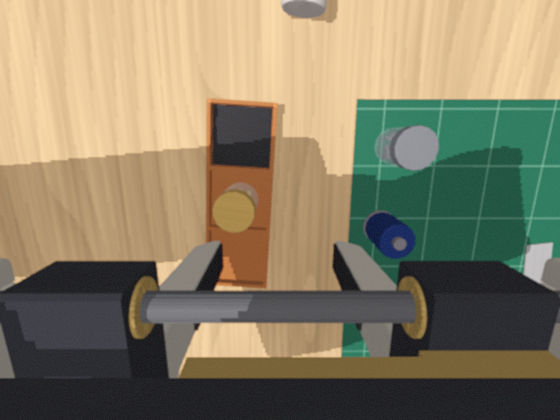

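The brass jar (235,205) stands in the middle pocket of the tan tray. Next is the steel jar (413,148).

```bash
python3 -m handwheel '[[0,0,0,0.02,0.045,0,0.75],[0,0,0,0.04,0.09,0.015,0.75],[0,0,0,0.057,0.120,0.03,0.75],[0,0,0,0.057,0.120,0.04,0.75],[0,0,0,0.057,0.120,0.04,0.75]]' 20
python3 - <<'E'
from h import *
im,c=snap('wrist','w6.png');go(632,260,20);print(proj(c,(632,260,62)))
E
```

```text
t: 7.9
ee_pos: [630.4, 259.2, 127.4]
orientation: [0.707, 0.707, 0.001, -0.001]
contact_force: [0.2, -0.3, 0.6]
opening: 0.748
t 7.95 pos [630.7 259.3 128.5] turn [ 0.  -0.2 -0. ] shift_mm [  0.4   1.3 108.5] |s| 108.0 open 0.749 F [-0.4  0.1  0.1]
(np.float64(279.07289644644544), np.float64(222.46859052738264))
```

View pics/w6.png

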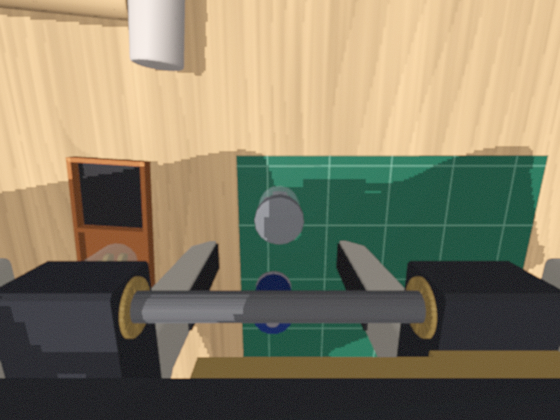

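```bash
python3 -m handwheel '[[0,0,0,0.002,0.001,0.045,0.75],[0,0,0,0.002,0.001,0.080,0.75],[0,0,0,0.002,0.001,0.100,0.75],[0,0,0,0.002,0.001,0.108,0.75],[0,0,0,0.002,0.001,0.108,0.75]]' 20
python3 -m handwheel '[[0,0,0,0,0,0,0],[0,0,0,0,0,0,0],[0,0,0,0,0,0,0],[0,0,0,0,0,0,0],[0,0,0,0,0,0,0]]' 20
python3 -c "
from h import *
go(471,-162,150)"
```

```text
t: 8.57
ee_pos: [632.0, 261.7, 21.2]
orientation: [0.707, 0.707, 0.002, -0.001]
contact_force: [-0.4, -0.2, 0.7]
opening: 0.751
t: 9.2
ee_pos: [632.1, 261.7, 21.6]
orientation: [0.707, 0.707, 0.002, -0.001]
contact_force: [-2.0, 0.7, 3.1]
opening: 0.428
t 9.2 pos [632.1 261.7  21.6] turn [ 0.1 -0.2 -0. ] shift_mm [-423.4 -160.6 -130.1] |s| 471.0 open 0.428 F [-2.   0.7  3.1]
```

```bash
python3 -m handwheel '[[0,0,0,0,0,-0.030,0],[0,0,0,0,0,-0.075,0],[0,0,0,0,0,-0.118,0],[0,0,0,-0.04,-0.02,-0.128,0],[0,0,0,-0.09,-0.04,-0.128,0]]' 20
python3 -c "
from h import *
go(471,-162,150)"
```

```text
t: 9.82
ee_pos: [591.5, 170.9, 149.9]
orientation: [0.707, 0.707, 0.002, -0.0]
contact_force: [1.2, -0.1, -1.1]
opening: 0.426
t 9.82 pos [591.5 170.9 149.9] turn [ 0.2 -0.2  0. ] shift_mm [-332.8 -120.7   -1.7] |s| 354.0 open 0.426 F [ 1.2 -0.1 -1.1]
```

```bash
python3 -m handwheel '[[0,0,0,-0.056,-0.02,0,0],[0,0,0,-0.112,-0.04,0,0],[0,0,0,-0.168,-0.06,0,0],[0,0,0,-0.224,-0.08,0,0],[0,0,0,-0.27,-0.105,0,0]]' 20
python3 -m handwheel '[[0,0,0,-0.010,0,0,0]]' 20
python3 - <<'E'
from h import *
im,c=snap('wrist','w7.png');go(471,-162,26)
for y,p in(('felt',(477.6,-94.2,4)),('mid',(470.8,-161.9,4))): print(y,proj(c,p))
import pickle;pickle.dump(c,open('c7.pkl','wb'))
E
```

```text
t: 10.45
ee_pos: [485.9, -101.0, 148.5]
orientation: [0.707, 0.707, 0.002, -0.0]
contact_force: [0.1, -0.5, -1.5]
opening: 0.429
t: 10.58
ee_pos: [484.5, -113.0, 148.3]
orientation: [0.708, 0.706, 0.002, -0.0]
contact_force: [0.4, 0.2, -1.0]
opening: 0.427
t 10.62 pos [ 485.5 -113.1  148.5] turn [ 0.2 -0.2 -0.1] shift_mm [-49.3 -14.7 122.3] |s| 133.0 open 0.431 F [-0.5 -0.7 -1.6]
felt (np.float64(270.1527140562972), np.float64(184.77075755854358))
mid (np.float64(264.5187665017678), np.float64(245.78464782723776))
```

View pics/w7.png

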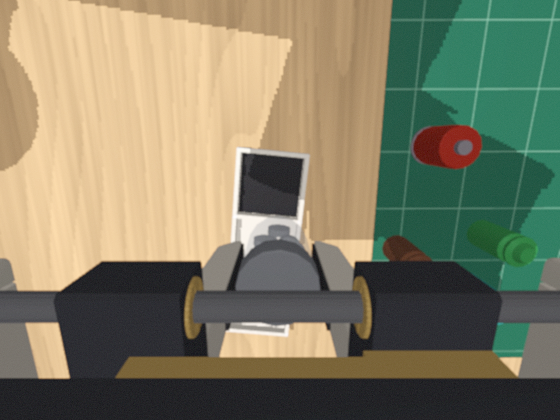

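The felt centre at about (271,184) agrees with the prediction of (270,185). I'll place the steel jar in the middle pocket.

```bash
python3 -m handwheel '[[0,0,0,-0.025,-0.007,0,0],[0,0,0,-0.049,-0.0145,0,0],[0,0,0,-0.049,-0.0145,0.04,0],[0,0,0,-0.049,-0.0145,0.08,0],[0,0,0,-0.049,-0.0145,0.10,0]]' 20
python3 -c "
from h import *
go(471,-162,26)"
```

```text
t: 11.25
ee_pos: [471.1, -160.4, 46.3]
orientation: [0.708, 0.707, 0.002, -0.001]
contact_force: [0.4, 0.6, -1.3]
opening: 0.427
t 11.25 pos [ 471.1 -160.4   46.3] turn [ 0.1 -0.2 -0.1] shift_mm [-1.7 -0.2 20.3] |s| 20.0 open 0.427 F [ 0.4  0.6 -1.3]
```

```bash
python3 -m handwheel '[[0,0,0,-0.001,0,0.008,0],[0,0,0,-0.001,0,0.015,0],[0,0,0,-0.001,0,0.019,0],[0,0,0,-0.001,0,0.020,0],[0,0,0,-0.001,0,0.020,0]]' 20
python3 -c "
from h import *
go(471,-162,26)"
```

```text
t: 11.88
ee_pos: [471.4, -161.4, 26.6]
orientation: [0.708, 0.707, 0.002, -0.001]
contact_force: [0.4, 0.7, -1.7]
opening: 0.425
t 11.88 pos [ 471.4 -161.4   26.6] turn [ 0.1 -0.2 -0.1] shift_mm [-0.6 -0.4  0.6] |s| 1.0 open 0.425 F [ 0.4  0.7 -1.7]
```

```bash
python3 -m handwheel '[[0,0,0,0,0,0.0006,0],[0,0,0,0,0,0.0006,0.5],[0,0,0,0,0,0.0006,0.65],[0,0,0,0,0,0.0006,0.7],[0,0,0,0,0,0.0006,0.7]]' 20
python3 -m handwheel '[[0,0,0,0,0,-0.02,0.7],[0,0,0,0,0,-0.06,0.7],[0,0,0,0,0,-0.10,0.7],[0,0,0,0.02,0.03,-0.12,0.75],[0,0,0,0.06,0.08,-0.12,0.75]]' 20
python3 - <<'E'
from h import *
im,c=snap('wrist','w8.png');go(640,-53,20);print(proj(c,(640,-53,62)))
E
```

```text
t: 12.5
ee_pos: [471.4, -161.5, 26.1]
orientation: [0.708, 0.707, 0.002, -0.001]
contact_force: [0.6, 0.8, 0.1]
opening: 0.695
t: 13.12
ee_pos: [551.4, -103.5, 148.7]
orientation: [0.708, 0.706, 0.003, 0.001]
contact_force: [0.5, -1.4, -0.1]
opening: 0.748
t 13.18 pos [555.9 -98.7 148. ] turn [ 0.4 -0.2 -0.1] shift_mm [ 45.3  83.2 128.8] |s| 160.0 open 0.751 F [-2.   4.4 -0.9]
(np.float64(382.5304837811447), np.float64(157.47745724068102))
```

View pics/w8.png

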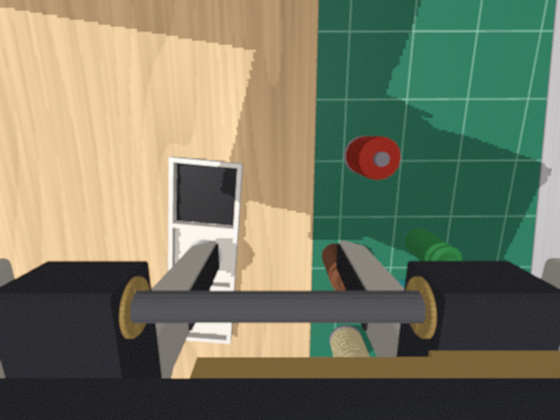

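The red core (382,158) matches the prediction. The steel jar is hidden behind the finger here, so I'll check it later.

```bash
python3 -m handwheel '[[0.4,0,0,0.022,0.042,0.02,0.75],[0.4,0,0,0.0455,0.0835,0.04,0.75],[0.4,0,0,0.0455,0.0835,0.075,0.75],[0.4,0,0,0.0455,0.0835,0.105,0.75],[0.4,0,0,0.0455,0.0835,0.128,0.75]]' 20
python3 -m handwheel '[[0,0,0,0,0,0.004,0.75],[0,0,0,0,0,0.004,0],[0,0,0,0,0,0.004,0],[0,0,0,0,0,0.004,0],[0,0,0,0,0,0.004,0]]' 20
python3 -m handwheel '[[0,0,0,0,0,0,0],[0,0,0,0,0,0,0]]' 20
python3 -c "
from h import *
go(477.6,-94,130)"
```

```text
t: 13.8
ee_pos: [639.8, -52.6, 19.1]
orientation: [0.707, 0.707, 0.001, -0.002]
contact_force: [-0.3, -1.1, 0.4]
opening: 0.749
t: 14.42
ee_pos: [640.0, -52.6, 15.7]
orientation: [0.707, 0.707, 0.001, -0.002]
contact_force: [-1.9, 0.4, 3.1]
opening: 0.406
t: 14.68
ee_pos: [640.0, -52.6, 15.7]
orientation: [0.707, 0.707, 0.001, -0.002]
contact_force: [-0.3, 0.8, 1.3]
opening: 0.404
t 14.68 pos [640.  -52.6  15.7] turn [-0.  -0.3 -0. ] shift_mm [ -41.  -162.4 -114.4] |s| 203.0 open 0.404 F [-0.3  0.8  1.3]
```

```bash
python3 -m handwheel '[[0,0,0,0,0,-0.03,0],[0,0,0,0,0,-0.075,0],[0,0,0,-0.01,-0.030,-0.11,0],[0,0,0,-0.025,-0.085,-0.115,0],[0,0,0,-0.034,-0.135,-0.115,0]]' 20
python3 - <<'E'
from h import *
im,c=snap('wrist','w9.png');go(477.6,-94,20);print(proj(c,(477.6,-94.2,4)),proj(c,(471,-162,66)))
E
```

```text
t: 15.3
ee_pos: [503.5, -87.4, 131.1]
orientation: [0.707, 0.707, 0.002, -0.001]
contact_force: [-0.1, -0.2, -1.4]
opening: 0.404
t 15.35 pos [497.5 -87.2 129.8] turn [-0.3 -0.3 -0.1] shift_mm [ -7.4 -19.2 109.9] |s| 112.0 open 0.408 F [ 1.3 -1.5 -2.1]
(np.float64(251.34077027474785), np.float64(212.65025653950894)) (np.float64(239.41507004629153), np.float64(306.26919536407263))
```

View pics/w9.png

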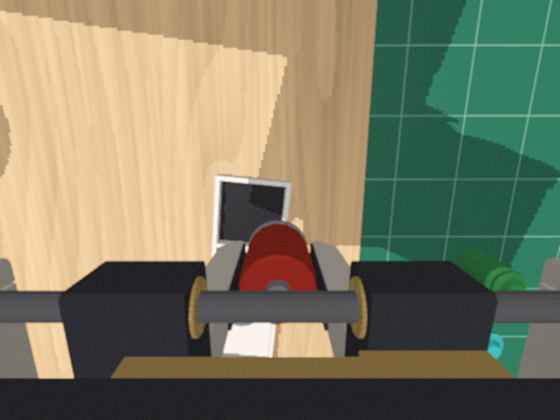

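```bash
python3 - <<'E'
from h import *
im,c=snap('scene','s1.png');a=im[170:270,140:410,::-1];cv2.imwrite('pics/s1c.png',cv2.resize(a,(800,296),interpolation=cv2.INTER_CUBIC))
E
```

```text
(no output)
```

View pics/s1c.png

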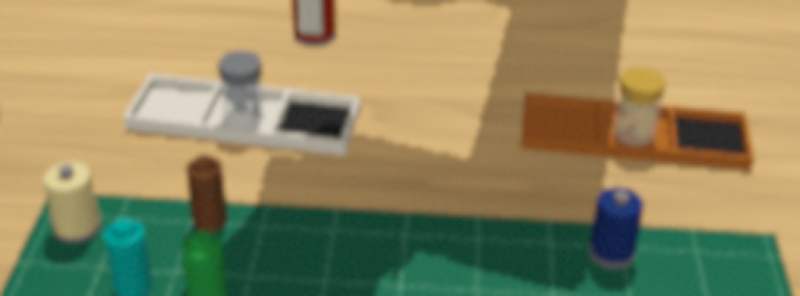

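Both jars stand upright in the middle pockets: steel at crop (240,90), brass at (640,108). The red spool goes down next.

```bash
python3 -m handwheel '[[0,0,0,-0.007,-0.012,0,0],[0,0,0,-0.007,-0.019,0.02,0],[0,0,0,-0.007,-0.019,0.05,0],[0,0,0,-0.007,-0.019,0.08,0],[0,0,0,-0.007,-0.019,0.096,0]]' 20
python3 -c "
from h import *
go(477.6,-94,20)"
```

```text
t: 16.02
ee_pos: [481.0, -93.7, 33.0]
orientation: [0.708, 0.706, 0.0, -0.004]
contact_force: [-0.3, 0.9, -0.3]
opening: 0.408
t 16.02 pos [481.  -93.7  33. ] turn [-0.3 -0.3 -0.1] shift_mm [-0.4 -3.3 13. ] |s| 13.0 open 0.408 F [-0.3  0.9 -0.3]
```

```bash
python3 -m handwheel '[[0,0,0,0,-0.003,0.006,0],[0,0,0,0,-0.003,0.010,0],[0,0,0,0,-0.003,0.0125,0],[0,0,0,0,-0.003,0.0125,0],[0,0,0,0,-0.003,0.0125,0]]' 20
python3 -c "
from h import *
go(477.6,-94,20)"
```

```text
t: 16.65
ee_pos: [478.2, -93.7, 20.9]
orientation: [0.708, 0.707, 0.0, -0.004]
contact_force: [0.0, -1.1, -0.8]
opening: 0.403
t 16.65 pos [478.2 -93.7  20.9] turn [-0.3 -0.3 -0.1] shift_mm [-0.3 -0.5  0.9] |s| 1.0 open 0.403 F [ 0.  -1.1 -0.8]
```

```bash
python3 -m handwheel '[[0,0,0,0,0,0.001,0],[0,0,0,0,0,0.001,0.5],[0,0,0,0,0,0.001,0.6],[0,0,0,0,0,0.001,0.65],[0,0,0,0,0,0.001,0.65]]' 20
python3 -m handwheel '[[0,0,0,0,0,-0.02,0.65],[0,0,0,0,0,-0.06,0.65],[0,0,0,0,0,-0.10,0.65],[0,0,0,-0.02,0.04,-0.12,0.65],[0,0,0,-0.05,0.10,-0.12,0.65]]' 20
python3 - <<'E'
from h import *
im,c=snap('wrist','w10.png');go(616.5,-164,18);print(proj(c,(616.5,-164,66)))
E
```

```text
t: 17.27
ee_pos: [478.2, -93.7, 19.9]
orientation: [0.708, 0.707, 0.0, -0.003]
contact_force: [0.6, 0.0, -1.6]
opening: 0.65
t: 17.9
ee_pos: [576.3, -142.9, 141.7]
orientation: [0.708, 0.707, 0.001, -0.002]
contact_force: [0.7, 0.6, 0.1]
opening: 0.653
t 17.95 pos [ 581.7 -146.3  140.5] turn [ 0.1 -0.2 -0.1] shift_mm [-18.   34.6 122.5] |s| 129.0 open 0.652 F [-4.7 -0.8 -0.5]
(np.float64(324.1571332528484), np.float64(243.68890103577633))
```

View pics/w10.png

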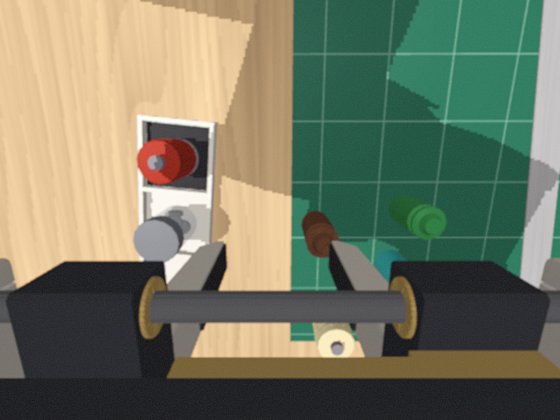

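Red (155,160) stands in the felt pocket and steel (160,238) in the middle one. The slicker top shows at (322,240), as predicted. I'll move over it.

```bash
python3 -m handwheel '[[0,0,0,-0.018,0.035,0,0.65],[0,0,0,-0.018,0.035,0.01,0.65],[0,0,0,-0.018,0.035,0.02,0.65]]' 20
python3 - <<'E'
from h import *
im,c=snap('wrist','w11.png');go(616.5,-164,18);print(proj(c,(616.5,-164,66)))
E
```

```text
t: 18.32
ee_pos: [615.9, -164.0, 119.4]
orientation: [0.708, 0.706, 0.001, -0.001]
contact_force: [-1.1, 0.7, -0.4]
opening: 0.647
t 18.38 pos [ 615.1 -163.6  118.1] turn [-0.1 -0.2 -0.1] shift_mm [ -0.8   1.6 100.1] |s| 100.0 open 0.649 F [ 0.3 -0.  -0.6]
(np.float64(277.70565160492896), np.float64(227.9639039728619))
```

View pics/w11.png

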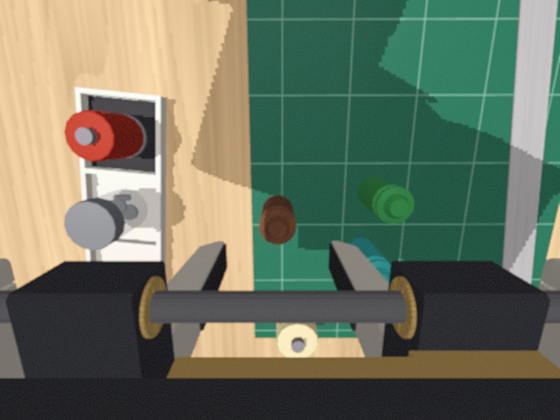

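```bash
python3 -m handwheel '[[0,0,0,-0.001,0.001,0.04,0.65],[0,0,0,-0.001,0.001,0.07,0.65],[0,0,0,-0.001,0.001,0.09,0.65],[0,0,0,-0.001,0.001,0.099,0.65],[0,0,0,-0.001,0.001,0.099,0.65]]' 20
python3 -m handwheel '[[0,0,0,0,0,0,0],[0,0,0,0,0,0,0],[0,0,0,0,0,0,0],[0,0,0,0,0,0,0],[0,0,0,0,0,0,0]]' 20
python3 -c "
from h import *
go(461,135.5,130)"
```

```text
t: 19.0
ee_pos: [615.9, -164.1, 19.2]
orientation: [0.708, 0.706, 0.001, -0.002]
contact_force: [-0.1, 1.0, 0.0]
opening: 0.655
t: 19.62
ee_pos: [616.1, -164.2, 19.5]
orientation: [0.708, 0.706, 0.001, -0.002]
contact_force: [-0.3, 0.2, 3.1]
opening: 0.324
t 19.62 pos [ 616.1 -164.2   19.5] turn [-0.1 -0.2 -0.1] shift_mm [ 299.8 -155.9 -109.1] |s| 355.0 open 0.324 F [-0.3  0.2  3.1]
```

```bash
python3 -m handwheel '[[0,0,0,0,0,-0.03,0],[0,0,0,0,0,-0.075,0],[0,0,0,0.02,-0.010,-0.112,0],[0,0,0,0.07,-0.036,-0.115,0],[0,0,0,0.12,-0.062,-0.115,0]]' 20
python3 -c "
from h import *
go(461,135.5,130)"
```

```text
t: 20.25
ee_pos: [553.7, -43.5, 135.5]
orientation: [0.708, 0.706, 0.001, -0.001]
contact_force: [0.9, 0.6, -0.0]
opening: 0.322
t 20.25 pos [553.7 -43.5 135.5] turn [-0.  -0.2 -0.2] shift_mm [178.6 -93.3   6.2] |s| 202.0 open 0.322 F [ 0.9  0.6 -0. ]
```

```bash
python3 -m handwheel '[[0,0,0,0.045,-0.024,0,0],[0,0,0,0.09,-0.047,0,0],[0,0,0,0.13,-0.07,0,0],[0,0,0,0.145,-0.076,0,0],[0,0,0,0.145,-0.076,0,0]]' 20
python3 - <<'E'
from h import *
im,c=snap('wrist','w12.png');go(461,135.5,24)
for p in((461,135.5,14),(465.5,203,66),(469.5,271,4)):print(proj(c,p))
E
```

```text
t: 20.88
ee_pos: [478.4, 102.1, 136.2]
orientation: [0.708, 0.707, 0.001, -0.001]
contact_force: [0.2, 0.3, -0.2]
opening: 0.32
t 20.93 pos [478.8 101.4 136.2] turn [ 0.  -0.2 -0.1] shift_mm [ 33.6 -17.9 112.3] |s| 119.0 open 0.317 F [-0.  -0.2 -1. ]
(np.float64(258.84773692982185), np.float64(173.40208995332398))
(np.float64(259.0852450671802), np.float64(90.3548141598161))
(np.float64(266.5431907190353), np.float64(18.07798578188587))
```

View pics/w12.png

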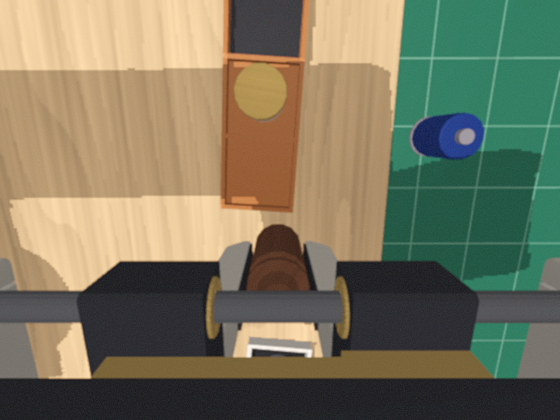

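```bash
python3 -m handwheel '[[0,0,0,0.02,-0.01,0,0],[0,0,0,0.034,-0.018,0.01,0],[0,0,0,0.034,-0.018,0.045,0],[0,0,0,0.034,-0.018,0.08,0],[0,0,0,0.034,-0.018,0.096,0]]' 20
python3 -c "
from h import *
go(461,135.5,24)"
```

```text
t: 21.55
ee_pos: [460.2, 135.3, 38.3]
orientation: [0.708, 0.706, 0.0, -0.002]
contact_force: [-0.4, -1.1, -1.0]
opening: 0.322
t 21.55 pos [460.2 135.3  38.3] turn [-0.1 -0.2 -0.2] shift_mm [ 0.2  0.8 14.3] |s| 14.0 open 0.322 F [-0.4 -1.1 -1. ]
```

```bash
python3 -m handwheel '[[0,0,0,0,0.001,0.006,0],[0,0,0,0,0.001,0.011,0],[0,0,0,0,0.001,0.014,0],[0,0,0,0,0.001,0.014,0],[0,0,0,0,0.001,0.0145,0]]' 20
python3 -m handwheel '[[0,0,0,0,0,0.0005,0],[0,0,0,0,0,0.0005,0.4],[0,0,0,0,0,0.0005,0.5],[0,0,0,0,0,0.0005,0.55],[0,0,0,0,0,0.0005,0.55]]' 20
python3 -m handwheel '[[0,0,0,0,0,-0.02,0.55],[0,0,0,0,0,-0.06,0.55],[0,0,0,0,0,-0.10,0.65],[0,0,0,-0.04,0.02,-0.12,0.75],[0,0,0,-0.09,0.04,-0.12,0.75]]' 20
python3 - <<'E'
from h import *
im,c=snap('wrist','w13.png');go(634.7,-271,130)
E
```

```text
t: 22.18
ee_pos: [461.4, 135.4, 24.2]
orientation: [0.708, 0.706, 0.001, -0.002]
contact_force: [-0.2, 0.3, -0.8]
opening: 0.324
t: 22.8
ee_pos: [461.4, 135.4, 23.7]
orientation: [0.708, 0.706, 0.001, -0.002]
contact_force: [0.4, -0.0, -0.5]
opening: 0.549
t: 23.42
ee_pos: [502.6, 44.3, 145.2]
orientation: [0.708, 0.707, 0.002, -0.0]
contact_force: [0.8, -0.2, 0.2]
opening: 0.748
t 23.48 pos [504.2  39.3 144.5] turn [ 0.1 -0.1 -0.2] shift_mm [-309.8  131.6   14.2] |s| 337.0 open 0.747 F [-0.3 -3.6 -0.4]
```

View pics/w13.png

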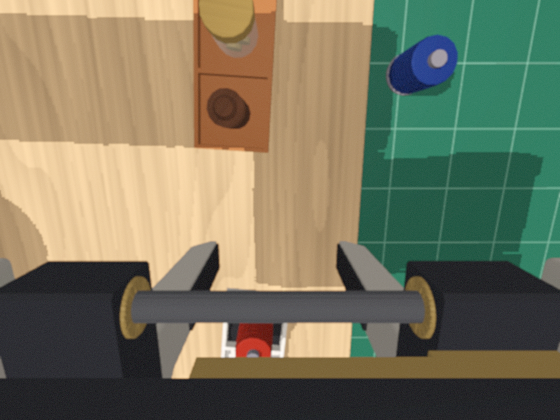

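The slicker (225,105) stands in the end pocket of the tan tray. The cream spool is next.

```bash
python3 -m handwheel '[[0,0,0,-0.055,0.023,0,0.75],[0,0,0,-0.110,0.046,0,0.75],[0,0,0,-0.165,0.070,0,0.75],[0,0,0,-0.22,0.093,0,0.75],[0,0,0,-0.270,0.115,0,0.75]]' 20
python3 -m handwheel '[[0,0,0,-0.035,0.014,0.01,0.75],[0,0,0,-0.036,0.014,0.01,0.75]]' 20
python3 - <<'E'
from h import *
im,c=snap('wrist','w14.png');go(634.7,-271,20);print(proj(c,(634.7,-271,62)))
E
```

```text
t: 24.1
ee_pos: [618.5, -233.1, 144.0]
orientation: [0.709, 0.706, 0.001, 0.0]
contact_force: [0.2, 0.4, 0.7]
opening: 0.748
t: 24.35
ee_pos: [632.0, -271.3, 132.4]
orientation: [0.71, 0.705, 0.001, -0.001]
contact_force: [-0.0, -0.2, 0.0]
opening: 0.75
t 24.4 pos [ 631.9 -269.9  133. ] turn [ 0.  -0.2 -0.3] shift_mm [ -1.4   2.7 113. ] |s| 113.0 open 0.75 F [ 0.4 -0.1 -0.5]
(np.float64(280.1249742572275), np.float64(221.26270663272734))
```

View pics/w14.png

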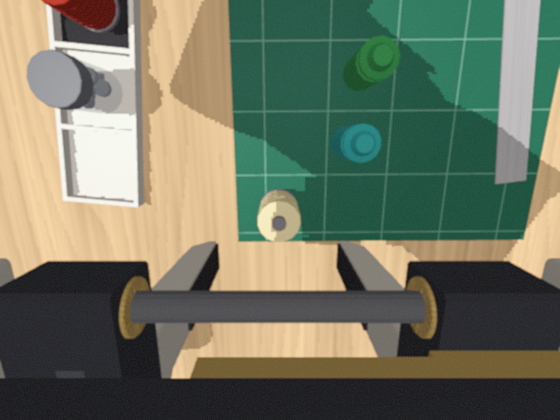

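The cream core at (280,223) is where predicted.

```bash
python3 -m handwheel '[[0,0,0,-0.002,0.0025,0.045,0.75],[0,0,0,-0.002,0.0025,0.08,0.75],[0,0,0,-0.002,0.0025,0.10,0.75],[0,0,0,-0.002,0.0025,0.112,0.75],[0,0,0,-0.002,0.0025,0.112,0.75]]' 20
python3 -m handwheel '[[0,0,0,0,0,0,0],[0,0,0,0,0,0,0],[0,0,0,0,0,0,0],[0,0,0,0,0,0,0],[0,0,0,0,0,0,0]]' 20
python3 -m handwheel '[[0,0,0,0,0,0,0],[0,0,0,0,0,-0.03,0],[0,0,0,0,0,-0.075,0],[0,0,0,0.01,0,-0.120,0],[0,0,0,0.05,-0.01,-0.125,0]]' 20
python3 -c "
from h import *
go(469.5,271,145)"
```

```text
t: 25.02
ee_pos: [634.6, -271.3, 21.1]
orientation: [0.709, 0.705, 0.001, -0.001]
contact_force: [0.2, 1.3, 0.5]
opening: 0.75
t: 25.65
ee_pos: [634.7, -271.4, 21.4]
orientation: [0.709, 0.705, 0.001, -0.001]
contact_force: [-1.1, -0.2, 3.3]
opening: 0.405
t: 26.28
ee_pos: [626.3, -223.1, 149.9]
orientation: [0.71, 0.704, 0.002, 0.002]
contact_force: [-0.4, 0.5, -0.9]
opening: 0.405
t 26.27 pos [ 626.3 -223.1  149.9] turn [ 0.4  0.  -0.4] shift_mm [ 492.9 -160.6    3.9] |s| 518.0 open 0.405 F [-0.4  0.5 -0.9]
```

```bash
python3 -m handwheel '[[0,0,0,0.055,-0.018,0,0],[0,0,0,0.11,-0.036,0,0],[0,0,0,0.165,-0.054,0,0],[0,0,0,0.22,-0.072,0,0],[0,0,0,0.275,-0.090,0,0]]' 20
python3 -c "
from h import *
go(469.5,271,145)"
```

```text
t: 26.9
ee_pos: [537.6, 54.2, 149.4]
orientation: [0.71, 0.704, 0.002, 0.002]
contact_force: [2.1, 0.5, -0.1]
opening: 0.403
t 26.9 pos [537.6  54.2 149.4] turn [ 0.4 -0.  -0.4] shift_mm [216.2 -69.9   3.9] |s| 227.0 open 0.403 F [ 2.1  0.5 -0.1]
```

```bash
python3 -m handwheel '[[0.4,0,-0.4,0.055,-0.018,0,0],[0.4,0,-0.4,0.11,-0.036,0,0],[0.4,0,-0.4,0.15,-0.055,0,0],[0.4,0,-0.4,0.180,-0.06,0,0],[0.4,0,-0.4,0.18,-0.06,0,0]]' 20
python3 - <<'E'
from h import *
im,c=snap('wrist','w15.png');go(469.5,271,25.5)
for p in((469.5,271,4),(465.5,203,66)):print(proj(c,p))
E
```

```text
t: 27.52
ee_pos: [478.5, 236.2, 148.9]
orientation: [0.706, 0.708, -0.0, -0.0]
contact_force: [0.7, -1.3, -1.3]
opening: 0.406
t 27.57 pos [478.8 235.1 148.8] turn [-0.  0.  0.] shift_mm [ 36.   -9.2 123.3] |s| 129.0 open 0.411 F [-0.9 -0.3 -1.3]
(np.float64(268.4777057840237), np.float64(168.83011723884238))
(np.float64(262.32007712830386), np.float64(253.35262310423087))
```

View pics/w15.png

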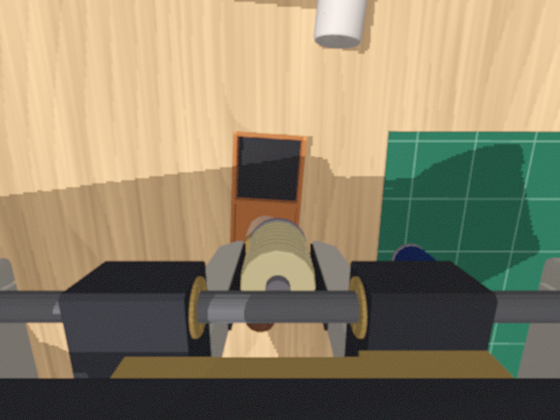

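```bash
python3 -m handwheel '[[0,0,0,0.025,-0.006,0,0],[0,0,0,0.036,-0.009,0.005,0],[0,0,0,0.036,-0.009,0.045,0],[0,0,0,0.036,-0.009,0.085,0],[0,0,0,0.036,-0.009,0.107,0]]' 20
python3 -c "
from h import *
go(469.5,271,25.5)"
```

```text
t: 28.2
ee_pos: [469.1, 269.8, 39.6]
orientation: [0.707, 0.707, -0.001, -0.0]
contact_force: [0.4, 0.8, -0.8]
opening: 0.411
t 28.2 pos [469.1 269.8  39.6] turn [-0.1  0.1  0. ] shift_mm [ 1.2  0.5 14.1] |s| 14.0 open 0.411 F [ 0.4  0.8 -0.8]
```

```bash
python3 -m handwheel '[[0,0,0,0.001,0,0.006,0],[0,0,0,0.001,0,0.011,0],[0,0,0,0.001,0,0.0135,0],[0,0,0,0.001,0,0.014,0],[0,0,0,0.001,0,0.014,0]]' 20
python3 -m handwheel '[[0,0,0,0,0,0.0005,0],[0,0,0,0,0,0.0005,0.5],[0,0,0,0,0,0.0005,0.6],[0,0,0,0,0,0.0005,0.65],[0,0,0,0,0,0.0005,0.65]]' 20
python3 -m handwheel '[[0,0,0,0,0,-0.02,0.65],[0,0,0,0,0,-0.06,0.65],[0,0,0,0,0,-0.10,0.65],[0,0,0,0,0,-0.15,0.65],[0,0,0,-0.04,0.0,-0.18,0.75]]' 20
python3 -m handwheel '[[0,0,0,-0.05,0.01,-0.03,0.75],[0,0,0,-0.1,0.02,-0.06,0.75],[0,0,0,-0.15,0.03,-0.09,0.75],[0,0,0,-0.20,0.04,-0.12,0.75],[0,0,0,-0.20,0.04,-0.12,0.75]]' 20
python3 - <<'E'
from h import *
im,c=snap('wrist','w16.png');im2,c2=snap('scene','s2.png')
a=im2[170:280,60:480,::-1];cv2.imwrite('pics/s2c.png',cv2.resize(a,(798,209),interpolation=cv2.INTER_CUBIC));go(500,0,300)
for n,p in dict(cream=(469.5,271,66),brass=(465.5,203,66),slick=(461,135.5,70),red=(478,-93.7,66),steel=(471,-161.5,66)).items():print(n,np.round(proj(c,p),1))
im3,c3=snap('side','d2.png');a=im3[120:340,150:350,::-1];cv2.imwrite('pics/d2c.png',cv2.resize(a,None,fx=2.6,fy=2.6,interpolation=cv2.INTER_CUBIC))
E
```

```text
t: 28.82
ee_pos: [469.3, 270.9, 26.0]
orientation: [0.707, 0.707, -0.001, -0.0]
contact_force: [-0.2, 0.1, -0.1]
opening: 0.402
t: 29.45
ee_pos: [469.2, 270.9, 25.5]
orientation: [0.707, 0.707, -0.001, -0.0]
contact_force: [-0.4, 0.2, -0.2]
opening: 0.652
t: 30.08
ee_pos: [470.1, 232.1, 207.9]
orientation: [0.706, 0.708, 0.0, 0.0]
contact_force: [0.5, -0.4, -0.4]
opening: 0.715
t: 30.7
ee_pos: [511.6, 29.6, 329.9]
orientation: [0.707, 0.707, 0.002, 0.002]
contact_force: [0.2, 0.9, 0.2]
opening: 0.752
t 30.8 pos [510.3  32.2 327.5] turn [ 0.  -0.   0.1] shift_mm [-32.2 -10.4  27.5] |s| 44.0 open 0.753 F [-1.2  1.4 -0.5]
cream [242.2  -8.9]
brass [240.8  51.5]
slick [238.7 106.1]
red [254.9 262.8]
steel [251.4 301.9]
```

View pics/w16.png

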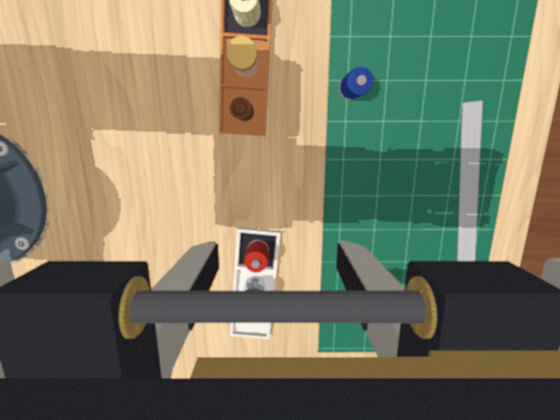

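View pics/s2c.png

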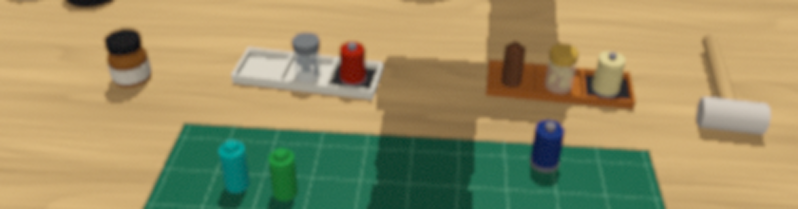

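View pics/d2c.png

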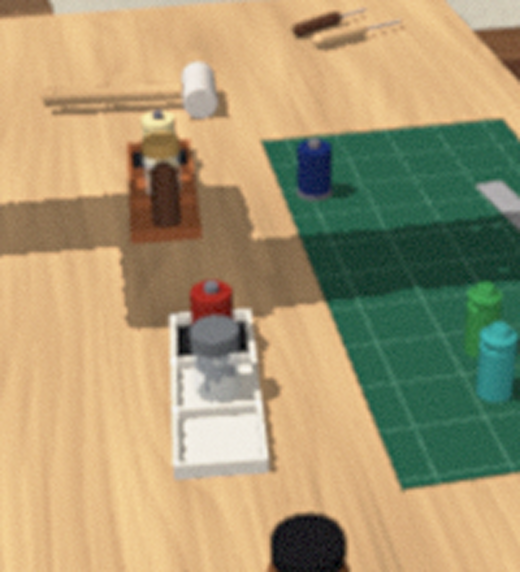

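All five look upright in their pockets, with the neighbours untouched. One numeric check before handing in.

```bash
python3 - <<'E'
from h import *
cs=get_calibration('scene');cd=get_calibration('side')
for n,a,b in(('cream core',(612,57),(157,116)),('red core',(352,46),(211,286)),('steel lid',(306,40),(214,330)),('blue core',(549,126),(313,144))):
    p=(a[0]/1.9+60,a[1]/1.9+170);q=(b[0]/2.6+150,b[1]/2.6+120);print(n,ray(cs,*p,66 if n[0]!='b' else 62).round(1),tri(cs,p,cd,q).round(1))
E
```

```text
cream core [474.8 267.5  66. ] [470.3 268.4  61.6]
red core [481.8 -94.1  66. ] [479.3 -95.   63.3]
steel lid [ 472.9 -160.7   66. ] [ 472.  -161.8   63.9]
blue core [627.  168.2  62. ] [624.9 168.2  58.9]
```

```bash
python3 -c "
from workcell import close_job
print(close_job())"
```

```text
the job is handed in; nothing more can be done
None
```

Both kits are made up and handed in at about 31 s. In the tan tray, the cream thread is in the felt pocket, the brass jar in the middle pocket and the slicker in the end pocket. In the white tray, the red thread is in the felt pocket and the steel jar in the middle pocket.

- **Final pictures:** all five things stand upright in their pockets. The gripper is open and clear, and the trays, mallet, glue jar and green and turquoise look-alikes look where they were.
- **Two-view check:** the cream spool, red spool and steel jar came out within about 3 mm of their pocket centres in x and y. The blue spool is within about 1 mm of where it started. Heights read 2–4 mm low for all four, including the untouched blue spool, so I put that down to calibration or my pixel picks.
- **Less checked:** I did not triangulate the brass jar and slicker at the end. In the last wrist picture they appear within a few pixels of the predicted spots. The cream spool's top was cut off at the edge of that picture.

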